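# Put the toy shoe away past the spring catch

## Task

Put the little wooden shoe that is still out away in the toy shoe rack: press the long spring key in the floor of its lane down behind the heel, and keep it down while you push the shoe along the lane until the whole shoe is past the two teeth, then let the key spring right up so that the teeth lock the shoe in. Only press and push with the fingertips: the shoe stays flat on the rack and is never lifted or tipped, and the shoe already put away and the other toys are left alone.

Things in the scene. Friction and masses are not known exactly. Their poses are not given: they have to be found in the camera images.
- rack: White plastic toy shoe rack, 294 x 120 mm, fixed. Origin at the centre of its underside, on the table; z up; x runs along its two lanes from the open end (x = -147 mm) to the 48 mm high stop wall (inner face x = 141 mm). Lanes are centred at y = +29 mm (the working lane) and y = -29 mm (full), each 54 mm wide between 4 mm walls rising to z = 42 mm.
- bay_mid (a point): Fixed point in the working lane under the centre of the place where the shoe belongs, midway between teeth and stop wall (98 mm apart, so 14 mm of play): rack x = 93, y = 29, z = 30 mm. A shoe rests on two 10 mm wide ledges along the lane's walls, tops at z = 30 mm; between them is a 34 mm wide groove in which the spring key lies.
- teeth (a point): Fixed point at ledge height midway between the two teeth of the working lane's key (rack x = 38, y = 29, z = 30 mm). The teeth stand in gaps of the ledges, one each side, rack x = 33 to 43 mm, 34 mm apart, so a fingertip up to about 30 mm wide passes between them along the groove.
- catch (a joint): Spring key of the working lane, metres pressed: 0 = up (teeth 10 mm above the ledges, shoe blocked), 0.014 = bottom stop. Guided: goes straight down wherever along its length it is pressed, about 3 N to start, 8 N at the bottom; springs up when let go. From 0.011 on the teeth are below the ledges. Let go while the shoe is over the teeth, they lift the shoe.
- catch_key (a point): On the top face of the grey plastic spring key of the working lane, on its middle line, at its outer end (rack x = -142, y = 29, z = 28.5 mm when up); moves with the key. The key is a flat strip 33 mm wide from rack x = -142 to +70 mm, running under the shoe without touching it; press it anywhere behind the heel, also between the teeth.
- shoe: The loose brown wooden clog still out, about 70 g, 84 long, 50 wide, 36 mm high. Origin at the centre of its flat sole; x points to the toe, which leads along the lane (rack x); z up. Stands in the working lane, toe 8 to 43 mm before the teeth. Put away, its origin lies at rack x = 85 to 99 mm.
- shoe_mid (a point): Centre of that same clog, half-way up, 18 mm above its sole. The upright heel face is 42 mm behind this point.
- mate_mid (a point): Centre of the other clog, the same shape, already put away in the second lane behind its own teeth; leave it.
- can: Small steel toy watering can, about 115 mm over spout and handle, 64 mm high; loose, origin under its middle. Leave it.
- mower: Green plastic toy lawnmower, about 135 mm long, 78 mm high; loose, origin under its deck. Leave it.
- bench: Dark brown wooden toy bench, 45 x 130 mm, 81 mm high; loose, origin under its middle. Leave it.
Things that resemble listed ones, but are neither listed nor needed, are in the scene too. What is shaped like the shoe but green is not meant.

How it is judged (in metres and radians):
On the way, in this order (a step that is already met when the one before it is completed fails the run):
1. the spring key is held down while the shoe is still before the teeth (value of joint catch above 0.01 m and x of shoe_mid in the frame of rack below 0.003 m), for 0.2 s.
2. the shoe slides over the teeth with the key still held down (value of joint catch above 0.008 m and x of shoe_mid in the frame of rack above 0.06 m).
At the end, for the whole second after the job is handed in: The shoe lies flat (within 3 mm and 0.08 rad) in its lane between teeth and stop wall (centre at rack x 83 to 102 mm, within 6 mm of the lane's middle line), at rest, and the key is up again (within 2 mm) (x of shoe_mid in the frame of rack between 0.083 and 0.102 m and y of shoe_mid in the frame of rack between 0.023 and 0.035 m and z of shoe_mid in the frame of rack between 0.045 and 0.051 m and angle between shoe_mid's own z axis and vertical below 0.08 rad and value of joint catch below 0.002 m and linear speed of shoe below 0.01 m/s); the robot touches nothing.
It fails at once if the shoe is lifted more than 7 mm off the ledges (z of shoe_mid in the frame of rack above 0.055 m).
It fails at once if the shoe is tipped by more than 0.2 rad (angle between shoe_mid's own z axis and vertical above 0.2 rad).
It fails at once if the other shoe is moved by more than 12 mm or lifted (distance of mate_mid from where it was at the start of the episode above 0.012 m or height (world z) of mate_mid above 0.055 m).
It fails at once if the can, mower or bench is moved by more than 20 mm (distance of any of can, mower, bench from where it was at the start of the episode above 0.02 m).
It also fails if it takes over 40 s, if anything falls off the work surface, if the arm or the gripper's body presses on something with over 40 N, if the wrist force passes 120 N, or if a joint passes its speed limit or range.

## Robot

A 7-joint arm with a two-finger parallel gripper is mounted at the origin on the work surface. World frame = base frame: x ahead of the robot, y to its left, z up, the work surface at z = 0. Lengths are in mm, angles in rad, forces in N, time in s.
With the tool pointing down it reaches from about 350 to 900 mm from the base axis. Payload 8.1 kg.
Tool frame: the origin (TCP) lies on the centre line of the jaws, within the pads' length; the fingertips stand 17 mm ahead of it and the grasp point (between the pads) lies 2 mm behind it (ctrl.tip_extent is the distance from the TCP to the fingertips, in mm); y points along the fingers, x is the direction in which the jaws open and shut, and the axes are right-handed (so a half turn about y gives the same grasp; the last joint's range is limited). The gripper opens to 92 mm and grips with 3 to 60 N. Pads are 19 mm wide; open, the fingers measure 130 mm over their backs; the gripper's body (75 mm by 190 mm) begins 47 mm behind the grasp point.
Start: joints at [-1.397, 0.434, 0.025, 1.573, -0.012, 1.134, -0.075], TCP at [170.826, 601.215, 243.742] pointing down, gripper open.
Joint ranges: [-2.62, 2.62], [-0.44, 2.09], [-1.27, 1.32], [0.08, 2.57], [-1.32, 4.46], [0.12, 2], [-2.74, 2.74]. Speed limits (rad/s): [2.22, 2.22, 3.01, 3.01, 3.14, 3.14, 3.14].

## Interface

Orientations are given as a 3x3 rotation matrix whose columns are the frame's x, y, z axes.
In Python, from rig import ctrl gives the robot as it stands.
- The arm moves only by the tool apply_moves, never from a script. Its argument "increments" is a list of rows, each a list of 7 numbers: the opening, from -1 (shut) to 1 (fully open), then the shift along the tool's x, y, z in mm, then the turn, a rotation vector about the tool's x, y, z in degrees. A call has 1 to 10 rows; each row shifts and turns the commanded pose from where the row before left it, along the tool's axes as they then stand; what a row does not reach is not made up. A row lasts 1/8 s, in which the tool goes at most 62.5 mm and 10.7 degrees, less where a joint would pass 70% of its speed; a pose out of reach is approached as far as the arm can. A call with a gripper value outside its range is refused whole. The fingers move at their own pace and stop on an object; the grip force is fixed at half the most. Time passes only in rows, so rows that do not move let the fingers close. It gives the time, the measured TCP pose, the force and the opening at its end, in the units of the state.
- ctrl.get_state(): the state, without advancing time (a new reading comes with each control period).
- ctrl.get_image(name): name is "scene" or "top"; returns the picture (480x640x3 uint8, red, green, blue); there is no depth.
- ctrl.get_calibration(name): a dict with "fx", "fy", "cx", "cy" (pixels), "world_from_camera" (4x4, takes a point from camera to world coordinates). Camera axes: x right, y up, looking along -z (the intrinsics and any distortion apply to the point x, -y, -z); pixel columns grow to the right and rows downward; lengths in mm; the calibration is good to about 2 mm. A picture is of the moment at which its call begins. get_calibration takes no time and is no camera call.
- ctrl.job_done(): hands the job in, once; it reports no verdict.
The state is a dict: "t": time; "joints": joint angles; "joint_vel": joint speeds; "effort": joint torques, N m; "ee_pos": TCP position; "eef_rot": TCP orientation; "contact_force": force on the tool from outside, world axes, zero at the start; "ft_torque": the same for the moment, N m; "finger_gap": finger opening in mm.
Only numpy, scipy, OpenCV 4.12 (cv2) and the standard library are available. Lean on these libraries where they do the work, as an engineer would, in place of code of your own. Each camera call takes 0.05 s, during which the arm holds its last target.

## Working session

There is one attempt and no reset: what is moved stays moved. The work goes in short steps, Python scripts to look and compute and a tool call to move; the robot and the scene stay as the last step left them, time stands still between calls to the robot, and variables do not carry over. Pictures are saved under pics/ and viewed, and the job is handed in when it is done.

Besides the shell and the picture viewer there is one more tool, called after "Emit:" by a JSON object that holds its "op" and its "data". apply_moves: Moves the arm, as the interface text tells. Its arguments: {"type":"object","properties":{"increments":{"type":"array"}},"required":["increments"]}

```bash
mkdir -p pics; ls
python3 - <<'E'
from rig import ctrl
import cv2,numpy as np
np.set_printoptions(precision=4,suppress=True)
for n in ("scene","top"):
    cv2.imwrite(f"pics/{n}0.png",ctrl.get_image(n)[:,:,::-1]); print(n,ctrl.get_calibration(n))
print(ctrl.get_state(), ctrl.tip_extent)
E
```

```text
pics
scene {'fx': 611.3823712093597, 'fy': 611.3823712093597, 'cx': 309.2255572820288, 'cy': 241.50819218089896, 'world_from_camera': array([[  -0.8057,   -0.4052,    0.432 , 1140.2267],
       [   0.592 ,   -0.5714,    0.5684,  863.592 ],
       [   0.0165,    0.7137,    0.7003, 1016.8901],
       [   0.    ,    0.    ,    0.    ,    1.    ]])}
top {'fx': 487.57797436153606, 'fy': 487.57797436153606, 'cx': 327.19193421931396, 'cy': 239.1822911704586, 'world_from_camera': array([[   0.1458,    0.968 ,   -0.2044,  363.7411],
       [  -0.9893,    0.143 ,   -0.0286,   74.3968],
       [   0.0016,    0.2063,    0.9785, 1001.4589],
       [   0.    ,    0.    ,    0.    ,    1.    ]])}
{'t': 0.1, 'joints': array([-1.3966,  0.4351,  0.025 ,  1.574 , -0.0116,  1.134 , -0.0751]), 'joint_vel': array([-0.0004, -0.0001, -0.0005, -0.0039, -0.0001,  0.0007,  0.0014]), 'effort': array([  0.0033, -66.912 ,   0.9879, -31.5143,  -0.0606,   0.0376,
         0.0001]), 'ee_pos': array([170.7305, 600.7773, 243.0266]), 'eef_rot': array([[ 0.2733, -0.0002, -0.9619],
       [ 0.9619, -0.0014,  0.2733],
       [-0.0014, -1.    , -0.0002]]), 'contact_force': array([ 0.3164,  0.9684, -0.3919]), 'ft_torque': array([-0.0147, -0.0181,  0.0522]), 'finger_gap': 91.88551763068918} 17.0
```

View pics/scene0.png

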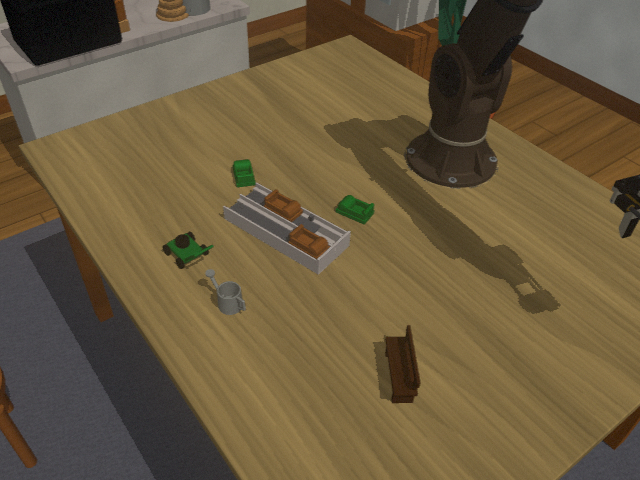

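View pics/top0.png

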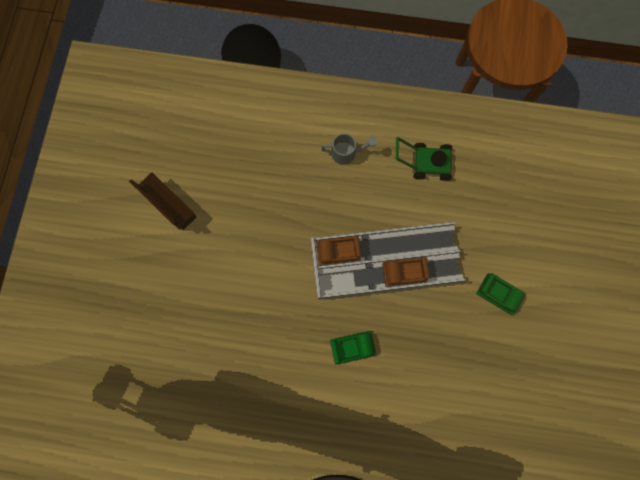

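The pictures show the rack in the top view from (313,238) to (463,283), with its stop wall on the left. The loose clog is near (406,271) in the lower lane and the mate is at (340,250). I'll zoom in for accurate corners.

Run:
```python
import cv2
a=cv2.imread('pics/top0.png')[215:307,300:475]; cv2.imwrite('pics/topz.png',cv2.resize(a,None,fx=4.5,fy=4.5,interpolation=cv2.INTER_CUBIC))
a=cv2.imread('pics/scene0.png')[180:275,215:360]; cv2.imwrite('pics/scenez.png',cv2.resize(a,None,fx=5,fy=5,interpolation=cv2.INTER_CUBIC))
```

```text
(no output)
```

View pics/topz.png

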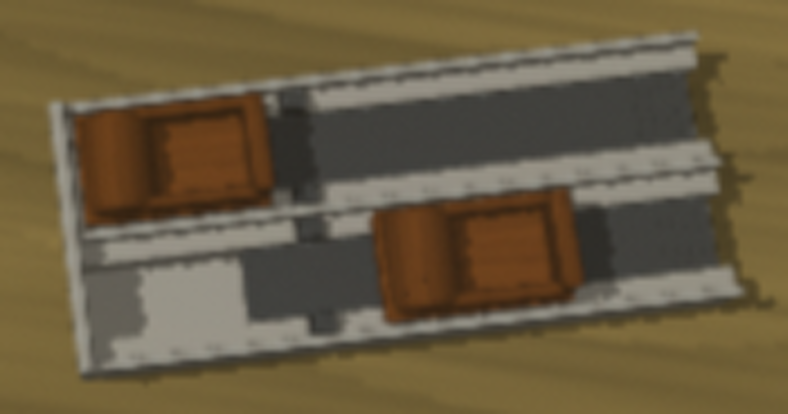

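View pics/scenez.png

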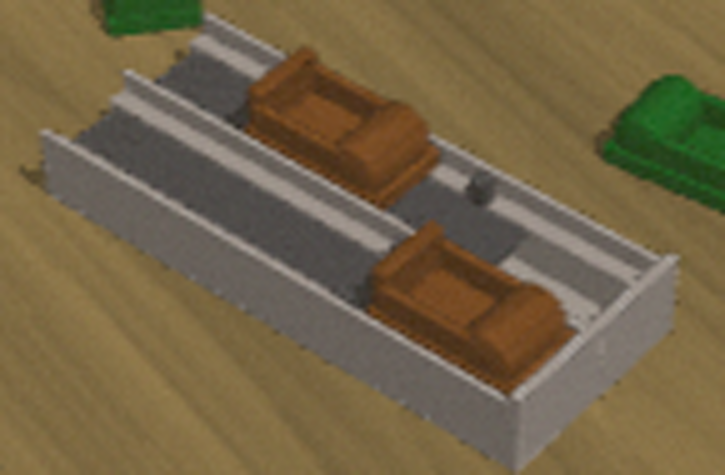

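```bash
cat > h.py <<'E'
from rig import ctrl
import numpy as np
np.set_printoptions(precision=2,suppress=True)
def cast(cam,u,v,z):
    c=ctrl.get_calibration(cam);T=np.array(c['world_from_camera'])
    d=T[:3,:3]@np.array([(u-c['cx'])/c['fx'],-(v-c['cy'])/c['fy'],-1]);o=T[:3,3]
    return o+d*(z-o[2])/d[2]
def tz(u,v):return u/4.5+300,v/4.5+215
def sz(u,v):return u/5+215,v/5+180
def fit(loc,w):
    loc=np.array(loc)[:,:2];w=np.array(w)[:,:2];lc=loc.mean(0);wc=w.mean(0)
    H=(loc-lc).T@(w-wc);a=np.arctan2(H[0,1]-H[1,0],H[0,0]+H[1,1])
    R=np.array([[np.cos(a),-np.sin(a)],[np.sin(a),np.cos(a)]]);t=wc-R@lc
    return a,R,t,(w-(loc@R.T+t))
E
python3 - <<'E'
from h import *
L=[(-147,-60,42),(-147,60,42),(147,-60,48),(147,60,48)]
Wt=[cast('top',*tz(*p),l[2]) for p,l in zip([(697,34),(742,293),(51,103),(82,375)],L)]
Ws=[cast('scene',*sz(*p),l[2]) for p,l in zip([(42,133),(207,15),(515,402),(677,258)],L)]
for l,w in((L,Wt),(L,Ws),(L+L,Wt+Ws)):
    a,R,t,r=fit(l,w);print(a,t);print(r.round(1).tolist())
# shoe: top heel edge centre, in top view rim corners z=66 ; report in rack
inv=lambda w:(R.T@(w[:2]-t))
for p,z in (((573,187),66),((582,285),66)): print('heel top',inv(cast('top',*tz(*p),z)))
for p,z in (((374,212),34),((388,318),34)): print('toe top',inv(cast('top',*tz(*p),z)))
for p,z in (((250,88),66),((308,50),66),):print('heel scene',inv(cast('scene',*sz(*p),z)))
for p,z in (((385,205),30),((438,155),34),):print('toe scene',inv(cast('scene',*sz(*p),z)))
for x,y,z in((-142,29,28.5),(38,29,30),(93,29,30)):print(R@[x,y]+t)
E
```

```text
1.8360751817664387 [540.69 -22.81]
[[-1.1, 0.4], [0.8, 1.4], [0.8, -0.8], [-0.5, -1.0]]
1.8340007458119985 [541.74 -19.07]
[[-1.5, 1.3], [0.8, 2.5], [0.5, -2.4], [0.2, -1.4]]
1.8350416565680445 [541.21 -20.94]
[[-1.5, -1.4], [0.4, -0.5], [0.1, -2.7], [-1.1, -3.0], [-1.1, 3.1], [1.1, 4.4], [1.1, -0.6], [0.9, 0.6]]
heel top [-75.84   7.88]
heel top [-72.87  50.44]
toe top [6.87 3.9 ]
toe top [ 7.41 51.56]
heel scene [-69.5    8.49]
heel scene [-66.7   47.71]
toe scene [ 7.96 16.09]
toe scene [ 7.67 56.57]
[ 550.31 -165.59]
[503.3    8.16]
[488.93  61.26]
```

```bash
cat >> h.py <<'E'
A=1.835;RR=np.array([[np.cos(A),-np.sin(A)],[np.sin(A),np.cos(A)]]);RT=np.array([541.2,-20.9])
def rk(w):return RR.T@(np.array(w)[:2]-RT)
def rep(tgt_rack=None,z=None):
    s=ctrl.get_state();p=s['ee_pos'];M=s['eef_rot']
    print('t',round(s['t'],2),'tcp',p,'rack',rk(p),'tip z',p[2]-17,'gap',round(s['finger_gap'],1),'F',s['contact_force'],'toolx deg',np.degrees(np.arctan2(M[1,0],M[0,0])),'j',s['joints'])
    if tgt_rack is not None:
        w=np.array([*(RR@np.array(tgt_rack)+RT),z]); print('tool shift',M.T@(w-p),'vertical tilt deg',np.degrees(np.arccos(-M[2,1])))
E
python3 -c "
from h import *
rep((-103,29),243)"
```

```text
t 0.1 tcp [170.73 600.78 243.03] rack [696.85 195.27] tip z 226.02655878540983 gap 91.9 F [ 0.32  0.97 -0.39] toolx deg 74.13824250449949 j [-1.4   0.44  0.03  1.57 -0.01  1.13 -0.08]
tool shift [-599.97    0.96 -554.47] vertical tilt deg 0.08048384105914143
```

Emit:
{"op": "apply_moves", "data": {"increments": [[-1,-30,0,-28,0,0,0],[-1,-30,0,-28,0,0,0],[-1,-30,0,-28,0,0,0],[-1,-30,0,-28,0,0,0],[-1,-30,0,-28,0,0,0],[-1,-30,0,-28,0,0,0],[-1,-30,0,-28,0,0,0],[-1,-30,0,-28,0,0,0],[-1,-30,0,-28,0,0,0],[-1,-30,0,-28,0,0,0]]}}

```text
t: 1.35
ee_pos: [358.5, 234.7, 243.6]
eef_rot: [[0.273, -0.0, -0.962], [0.962, -0.0, 0.273], [-0.0, -1.0, 0.0]]
contact_force: [0.2, -0.1, -0.4]
finger_gap: 0.8
```

Emit:
{"op": "apply_moves", "data": {"increments": [[-1,-30,0,-28,0,0,0],[-1,-30,0,-28,0,0,0],[-1,-30,0,-28,0,0,0],[-1,-30,0,-28,0,0,0],[-1,-30,0,-28,0,0,0],[-1,-30,0,-28,0,0,0],[-1,-30,0,-28,0,0,0],[-1,-30,0,-28,0,0,0],[-1,-30,0,-28,0,0,0],[-1,-30,0,-28,0,0,0]]}}

```text
t: 2.6
ee_pos: [545.8, -130.1, 243.4]
eef_rot: [[0.273, -0.001, -0.962], [0.962, 0.0, 0.273], [0.0, -1.0, 0.001]]
contact_force: [0.8, 0.7, -0.9]
finger_gap: 0.6
```

```bash
python3 -c "
from h import *
rep((-103,29),243)"
```

```text
t 2.6 tcp [ 545.8  -130.07  243.41] rack [-106.58   24.06] tip z 226.413909158328 gap 0.6 F [ 0.83  0.72 -0.87] toolx deg 74.1550741307478 j [-0.23  0.35  0.5   1.76 -0.19  1.08  1.62]
tool shift [0.53 0.42 6.08] vertical tilt deg 0.03299268982913932
```

Emit:
{"op": "apply_moves", "data": {"increments": [[-1,0.5,0,6,0,0,0],[-1,0,0,0,0,-10.3,0],[-1,0,0,0,0,-10.3,0],[-1,0,0,0,0,-10.4,0],[-1,0,60,0,0,0,0],[-1,0,60,0,0,0,0],[-1,0,0,0,0,0,0]]}}

```text
t: 3.48
ee_pos: [536.3, -125.3, 120.3]
eef_rot: [[-0.262, -0.009, -0.965], [0.965, 0.001, -0.262], [0.004, -1.0, 0.008]]
contact_force: [-0.7, 0.6, 0.7]
finger_gap: 0.4
```

Run:
```python
from h import *
import cv2
rep((-103,29),80)
for n,(r0,r1,c0,c1) in {'top':(190,310,295,475),'scene':(90,280,190,400)}.items():
    a=ctrl.get_image(n)[r0:r1,c0:c1,::-1]; f=4.4 if n=='top' else 3
    cv2.imwrite(f'pics/{n}1.png',cv2.resize(a,None,fx=f,fy=f,interpolation=cv2.INTER_CUBIC))
```

```text
t 3.48 tcp [ 536.25 -125.32  120.32] rack [-99.51  32.05] tip z 103.31821376737288 gap 0.4 F [-0.67  0.6   0.74] toolx deg 105.17335863692806 j [-0.11  0.47  0.34  1.91 -0.21  0.81  2.17]
tool shift [-3.64 40.28 -3.38] vertical tilt deg 0.5176319072593011
```

View pics/top1.png

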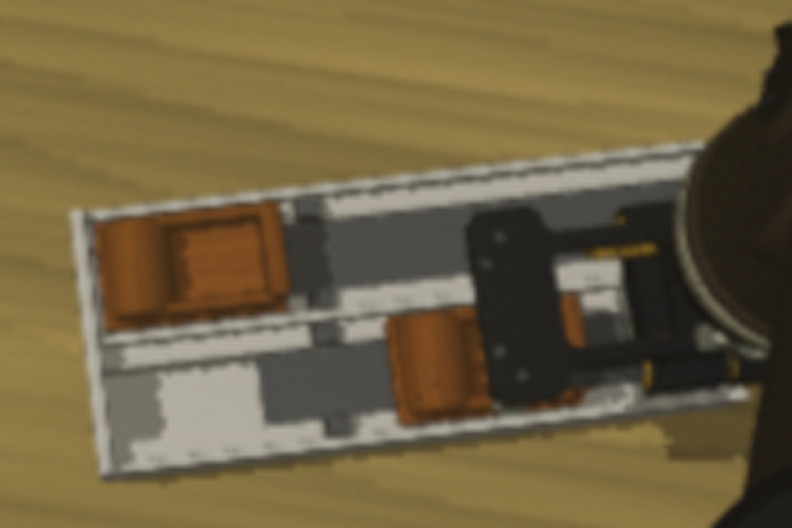

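View pics/scene1.png

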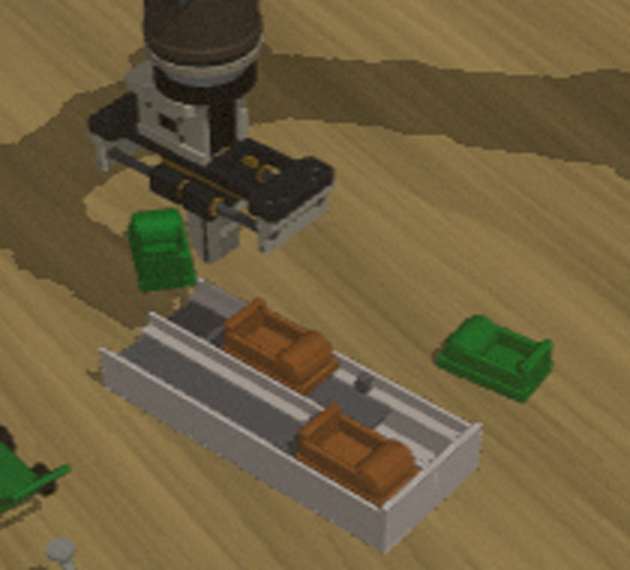

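```bash
python3 - <<'E'
from h import *
s=ctrl.get_state();c=ctrl.get_calibration('scene');T=np.array(c['world_from_camera'])
for a in(-19,0,19):
  for b in(-9.5,0,9.5):
    w=s['ee_pos']+s['eef_rot']@np.array([a,17,b]);q=T[:3,:3].T@(w-T[:3,3])
    print(a,b,[(c['cx']-c['fx']*q[0]/q[2]-190)*3,(c['cy']+c['fy']*q[1]/q[2]-90)*3])
E
python3 - <<'E'
import cv2
a=cv2.imread('pics/scene1.png')[150:290,100:350];cv2.imwrite('pics/s1z.png',cv2.resize(a,None,fx=3,fy=3))
E
```

```text
-19 -9.5 [np.float64(183.85331892226495), np.float64(249.2619528558415)]
-19 0 [np.float64(191.8901434448719), np.float64(243.59357550600402)]
-19 9.5 [np.float64(199.86831455689622), np.float64(237.96656644324287)]
0 -9.5 [np.float64(201.61754568762404), np.float64(258.77809095628913)]
0 0 [np.float64(209.63455435602617), np.float64(253.04249282764363)]
0 9.5 [np.float64(217.59272338205312), np.float64(247.3489902681384)]
19 -9.5 [np.float64(219.58532002512288), np.float64(268.40326767868623)]
19 0 [np.float64(227.58153264069028), np.float64(262.599277487001)]
19 9.5 [np.float64(235.51872449887617), np.float64(256.83812706376824)]
```

View pics/s1z.png

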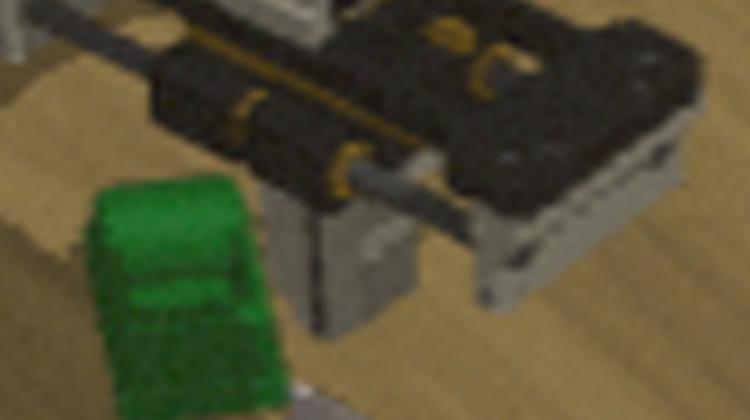

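Run:
```python
from h import *
import cv2
a=ctrl.get_image('scene')[135:190,222:290,::-1];cv2.imwrite('pics/s2z.png',cv2.resize(a,None,fx=10,fy=10,interpolation=cv2.INTER_NEAREST))
```

```text
(no output)
```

View pics/s2z.png

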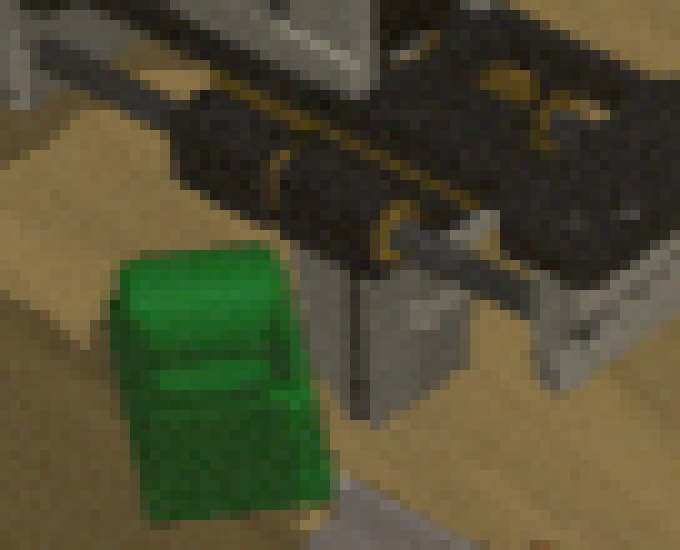

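Emit:
{"op": "apply_moves", "data": {"increments": [[-1,0,0,0,0,10.5,0],[-1,0,0,0,0,10.5,0],[-1,0,0,0,0,10.5,0],[-1,0,0,0,0,10.5,0]]}}

```text
t: 4.12
ee_pos: [541.6, -126.8, 126.7]
eef_rot: [[0.457, 0.005, -0.89], [0.89, 0.0, 0.457], [0.003, -1.0, -0.004]]
contact_force: [-0.4, -0.7, -1.1]
finger_gap: 0.4
```

Run:
```python
from h import *
import cv2
rep()
a=ctrl.get_image('scene')[125:190,222:302,::-1];cv2.imwrite('pics/s3z.png',cv2.resize(a,None,fx=9,fy=9,interpolation=cv2.INTER_NEAREST))
s=ctrl.get_state();c=ctrl.get_calibration('scene');T=np.array(c['world_from_camera'])
for a in(-19,19):
  for b in(-9.5,9.5):
    w=s['ee_pos']+s['eef_rot']@np.array([a,17,b]);q=T[:3,:3].T@(w-T[:3,3])
    print(a,b,(c['cx']-c['fx']*q[0]/q[2]-222)*9,(c['cy']+c['fy']*q[1]/q[2]-125)*9)
```

```text
t 4.12 tcp [ 541.65 -126.83  126.7 ] rack [-102.37   27.23] tip z 109.69513331308599 gap 0.4 F [-0.44 -0.72 -1.13] toolx deg 62.81813618858329 j [-0.25  0.49  0.54  1.91 -0.34  0.83  1.56]
-19 -9.5 293.5614694624453 400.86197148512497
-19 9.5 364.57036476068436 395.41525412173667
19 -9.5 306.2146709757376 489.1762938334416
19 9.5 378.5220550355557 483.48748956713143
```

View pics/s3z.png

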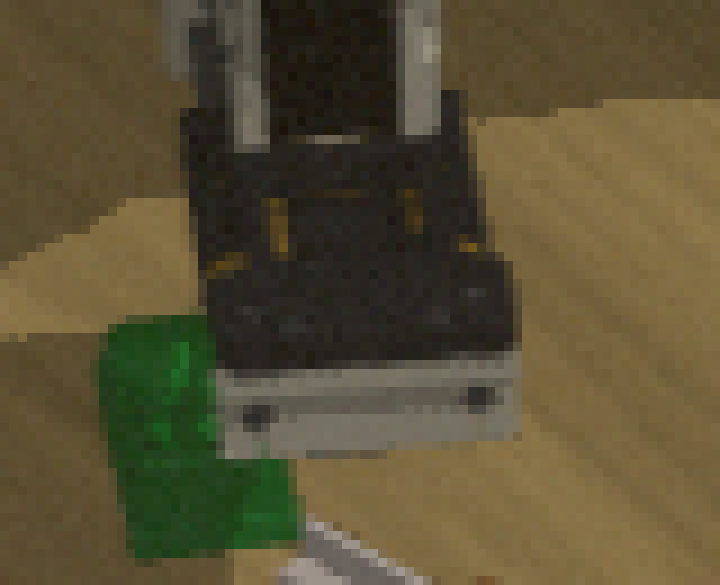

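Run:
```python
from h import *
import cv2
a=cv2.imread('pics/scene0.png')[165:245,585:640];cv2.imwrite('pics/s0g.png',cv2.resize(a,None,fx=7,fy=7,interpolation=cv2.INTER_NEAREST))
```

```text
(no output)
```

View pics/s0g.png

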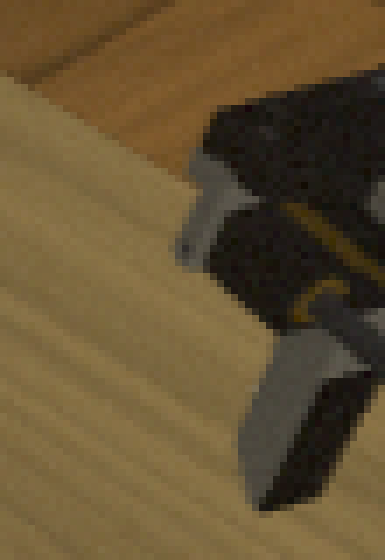

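Emit:
{"op": "apply_moves", "data": {"increments": [[-1,0,0,0,0,-10.6,0],[-1,0,0,0,0,-10.6,0],[-1,0,0,0,0,-10.6,0],[-1,0,0,0,0,-10.5,0],[-1,0,0,0,0,0,0]]}}

```text
t: 4.8
ee_pos: [541.1, -127.2, 125.9]
eef_rot: [[-0.267, 0.004, -0.964], [0.964, 0.0, -0.267], [-0.001, -1.0, -0.004]]
contact_force: [-0.7, 0.2, 0.3]
finger_gap: 0.2
```

```bash
python3 -c "
from h import *
rep((-105,29),62)"
```

```text
t 4.8 tcp [ 541.09 -127.19  125.9 ] rack [-102.57   27.86] tip z 108.9003675054399 gap 0.2 F [-0.7   0.19  0.34] toolx deg 105.4960735258735 j [-0.11  0.46  0.33  1.9  -0.2   0.81  2.18]
tool shift [-2.36 63.9   1.39] vertical tilt deg 0.2128675868900445
```

Emit:
{"op": "apply_moves", "data": {"increments": [[-1,-2.4,0,1.2,0,0.3,0],[-1,0,25,0,0,0,0],[-1,0,25,0,0,0,0],[-1,0,14,0,0,0,0],[-1,0,0,0,0,0,0]]}}

```text
t: 5.42
ee_pos: [538.9, -129.5, 59.2]
eef_rot: [[-0.26, -0.002, -0.966], [0.966, 0.0, -0.26], [0.0, -1.0, 0.001]]
contact_force: [-0.3, 0.6, 0.5]
finger_gap: 0.3
```

Run:
```python
from h import *
import cv2
rep((-105,29),45.5)
a=ctrl.get_image('scene')[150:275,210:370,::-1];cv2.imwrite('pics/s4.png',cv2.resize(a,None,fx=4.5,fy=4.5,interpolation=cv2.INTER_CUBIC))
```

```text
t 5.42 tcp [ 538.89 -129.47   59.19] rack [-104.2    30.58] tip z 42.18957368625539 gap 0.3 F [-0.26  0.61  0.52] toolx deg 105.08254202895903 j [-0.07  0.56  0.3   1.95 -0.25  0.67  2.21]
tool shift [-0.8  13.69 -1.6 ] vertical tilt deg 0.08747492612213333
```

View pics/s4.png

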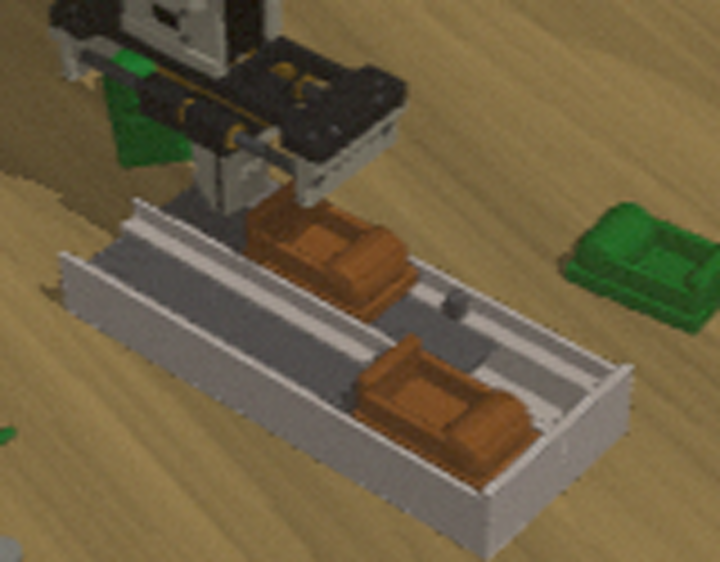

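The picture shows the closed fingertips over the grey groove at about (225,205), just behind the clog's heel at (250,225). Next I press down gradually.

Emit:
{"op": "apply_moves", "data": {"increments": [[-1,-1,10,-1.5,0,0,0],[-1,0,6,0,0,0,0],[-1,0,4,0,0,0,0],[-1,0,0,0,0,0,0]]}}

```text
t: 5.98
ee_pos: [541.7, -130.2, 39.9]
eef_rot: [[-0.261, 0.001, -0.965], [0.965, -0.0, -0.261], [-0.0, -1.0, -0.001]]
contact_force: [1.3, 0.4, 4.9]
finger_gap: 0.6
```

```bash
python3 -c "
from h import *
rep((-105,29),33)"
```

```text
t 5.97 tcp [ 541.7  -130.2    39.94] rack [-105.63   28.06] tip z 22.942158176166764 gap 0.6 F [1.3  0.36 4.93] toolx deg 105.13056338382427 j [-0.06  0.59  0.28  1.96 -0.27  0.63  2.23]
tool shift [0.64 6.94 0.95] vertical tilt deg 0.06777409009315417
```

Emit:
{"op": "apply_moves", "data": {"increments": [[-1,0,4,1,0,0,0],[-1,0,3.2,0,0,0,0],[-1,0,0,0,0,0,0],[-1,0,0,0,0,0,0],[-1,0,0,0,0,0,0]]}}

```text
t: 6.6
ee_pos: [541.6, -130.2, 33.5]
eef_rot: [[-0.261, 0.003, -0.965], [0.965, 0.0, -0.261], [-0.001, -1.0, -0.003]]
contact_force: [3.0, 0.9, 7.2]
finger_gap: 0.2
```

```bash
python3 -c "
from h import *
rep((-105,29),32.5)"
```

```text
t 6.6 tcp [ 541.62 -130.19   33.47] rack [-105.61   28.13] tip z 16.46874094707006 gap 0.2 F [3.02 0.86 7.21] toolx deg 105.15529996295898 j [-0.06  0.6   0.28  1.96 -0.27  0.61  2.23]
tool shift [0.61 0.97 0.87] vertical tilt deg 0.1718693392476047
```

Emit:
{"op": "apply_moves", "data": {"increments": [[-1,0,1,0,0,0,0],[-1,8,0,0,0,0,0],[-1,8,0,0,0,0,0],[-1,8,0,0,0,0,0],[-1,8,0,0,0,0,0]]}}

```text
t: 7.22
ee_pos: [532.8, -101.3, 32.5]
eef_rot: [[-0.259, 0.003, -0.966], [0.966, -0.002, -0.259], [-0.003, -1.0, -0.002]]
contact_force: [1.1, -5.1, 8.1]
finger_gap: 0.1
```

Run:
```python
from h import *
import cv2
rep((-60,29),32.5)
a=ctrl.get_image('scene')[150:275,210:370,::-1];cv2.imwrite('pics/s5.png',cv2.resize(a,None,fx=4.5,fy=4.5,interpolation=cv2.INTER_CUBIC))
```

```text
t 7.22 tcp [ 532.8  -101.33   32.51] rack [-75.44  29.11] tip z 15.514068708115744 gap 0.1 F [ 1.06 -5.07  8.13] toolx deg 105.03608013830001 j [-0.11  0.58  0.28  2.   -0.27  0.59  2.18]
tool shift [15.45 -0.03 -0.09] vertical tilt deg 0.2079878302147032
```

View pics/s5.png

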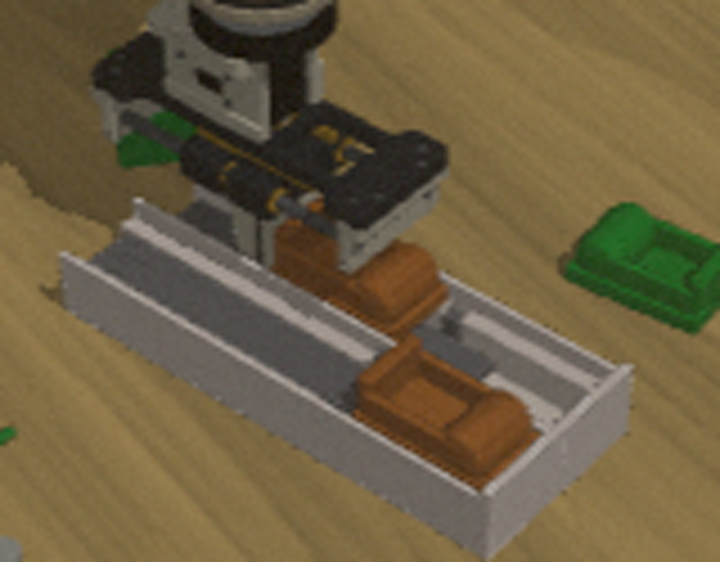

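The shoe now slides ahead of the fingertips; its toe corner moved from (416,270) to (445,293). The teeth are sunk and the key is about 13 mm down, so I keep pushing.

Emit:
{"op": "apply_moves", "data": {"increments": [[-1,9,0,0,0,0,0],[-1,9,0,0,0,0,0],[-1,9,0,0,0,0,0],[-1,9,0,0,0,0,0],[-1,9,0,0,0,0,0],[-1,9,0,0,0,0,0]]}}

```text
t: 8.02
ee_pos: [518.7, -49.1, 32.4]
eef_rot: [[-0.259, 0.003, -0.966], [0.966, -0.002, -0.259], [-0.002, -1.0, -0.002]]
contact_force: [1.6, -5.0, 8.2]
finger_gap: 0.6
```

Run:
```python
from h import *
rep((31,29),32.5)
```

```text
t 8.03 tcp [518.68 -49.05  32.42] rack [-21.3   29.09] tip z 15.422297188993397 gap 0.6 F [ 1.57 -5.05  8.21] toolx deg 105.03148170891455 j [-0.22  0.56  0.29  2.05 -0.28  0.56  2.1 ]
tool shift [52.29 -0.21  0.01] vertical tilt deg 0.1886858881341882
```

Emit:
{"op": "apply_moves", "data": {"increments": [[-1,9,0,0,0,0,0],[-1,9,0,0,0,0,0],[-1,9,0,0,0,0,0],[-1,8,0,0,0,0,0],[-1,6,0,0,0,0,0],[-1,5,0,0,0,0,0],[-1,2,0,0,0,0,0],[-1,0,0,0,0,0,0]]}}

```text
t: 9.02
ee_pos: [506.1, -2.3, 32.3]
eef_rot: [[-0.26, 0.002, -0.966], [0.966, -0.001, -0.26], [-0.002, -1.0, -0.002]]
contact_force: [1.7, -4.5, 6.9]
finger_gap: 0.1
```

Run:
```python
from h import *
import cv2
rep((31,29),32.5)
a=ctrl.get_image('scene')[150:275,210:370,::-1];cv2.imwrite('pics/s6.png',cv2.resize(a,None,fx=4.5,fy=4.5,interpolation=cv2.INTER_CUBIC))
a=ctrl.get_image('top')[215:307,300:475,::-1]; cv2.imwrite('pics/t6.png',cv2.resize(a,None,fx=4.5,fy=4.5,interpolation=cv2.INTER_CUBIC))
```

```text
t 9.03 tcp [506.09  -2.34  32.31] rack [27.09 29.05] tip z 15.314651994383418 gap 0.1 F [ 1.75 -4.53  6.85] toolx deg 105.06227290689891 j [-0.32  0.55  0.29  2.09 -0.29  0.54  2.02]
tool shift [ 3.91 -0.19 -0.04] vertical tilt deg 0.14798786771047395
```

View pics/s6.png

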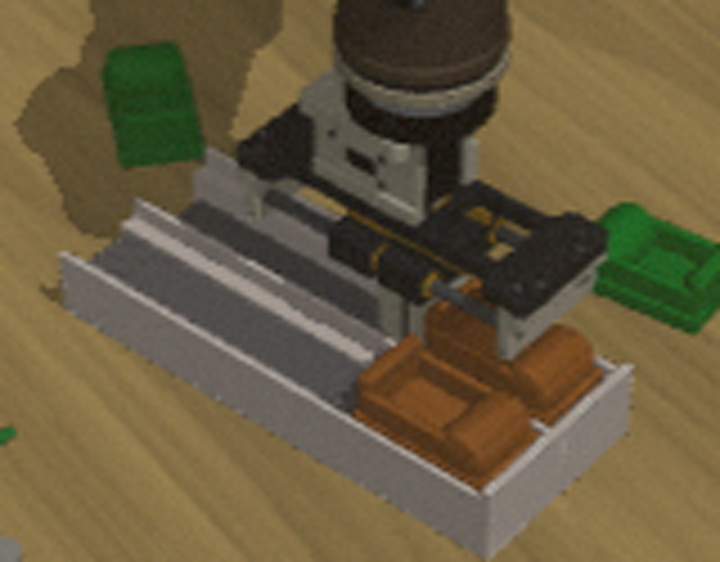

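View pics/t6.png

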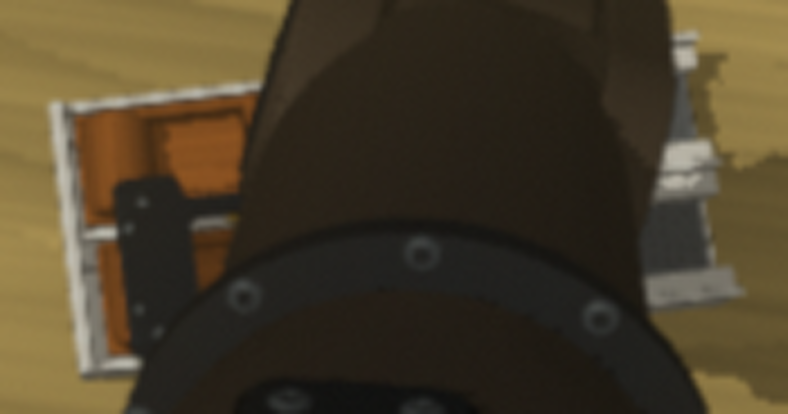

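Run:
```python
from h import *
import cv2
for p in((374,212),(388,318),(98,248),(110,352),(75,118),(88,225)):print('top',rk(cast('top',*tz(*p),34)))
f=lambda u,v:(u/4.5+210,v/4.5+150)
for n,p in(('s4',(416,270)),('s5',(446,294)),('s6',(603,376))):print(n,rk(cast('scene',*f(*p),34)))
for n in('s6','t6'):
  a=cv2.imread(f'pics/{n}.png'); a=a[310:470,440:660] if n=='s6' else a[80:400,30:280]
  cv2.imwrite(f'pics/{n}z.png',cv2.resize(a,None,fx=3 if n=='s6' else 1.8,fy=3 if n=='s6' else 1.8))
```

```text
top [6.82 3.9 ]
top [ 7.37 51.56]
top [131.01   5.54]
top [131.09  52.04]
top [134.49 -54.31]
top [134.25  -5.25]
s4 [ 5.04 59.16]
s5 [29.51 54.37]
s6 [131.66  56.65]
```

View pics/s6z.png

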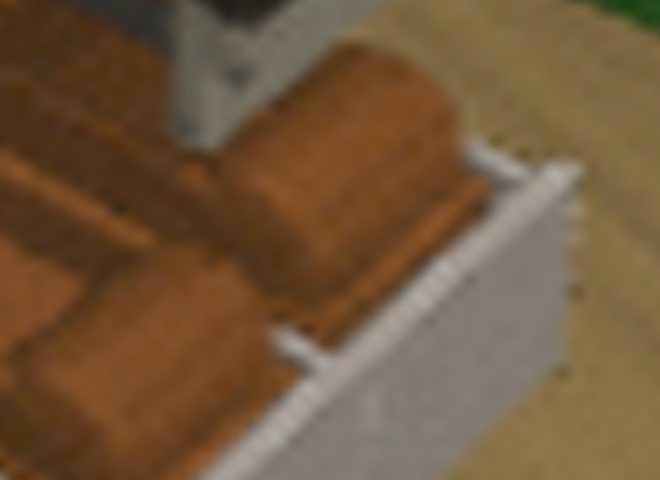

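View pics/t6z.png

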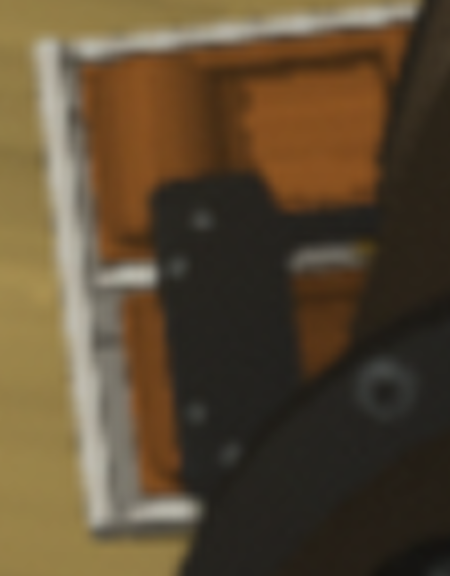

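Both cameras put the toe at rack x ≈ 131, so the shoe's middle is near 89 and its heel about 4 mm past the teeth. I'll push 3 mm further, back off, and let the key rise.

Emit:
{"op": "apply_moves", "data": {"increments": [[-1,2,0,0,0,0,0],[-1,1.5,0,0,0,0,0],[-1,0,0,0,0,0,0],[-1,-3,0,0,0,0,0],[-1,-4,0,0,0,0,0],[-1,0,0,0,0,0,0]]}}

```text
t: 9.88
ee_pos: [506.1, -3.5, 32.0]
eef_rot: [[-0.262, 0.0, -0.965], [0.965, 0.001, -0.262], [0.001, -1.0, -0.001]]
contact_force: [-0.7, 3.2, 7.9]
finger_gap: 0.0
```

Emit:
{"op": "apply_moves", "data": {"increments": [[-1,0,-5,0,0,0,0],[-1,0,-5,0,0,0,0],[-1,0,-10,0,0,0,0],[-1,0,-30,0,0,0,0],[-1,0,-50,0,0,0,0],[-1,0,-50,0,0,0,0],[-1,0,-50,0,0,0,0]]}}

```text
t: 10.75
ee_pos: [505.1, -5.0, 233.2]
eef_rot: [[-0.26, -0.001, -0.966], [0.966, -0.001, -0.26], [-0.0, -1.0, 0.001]]
contact_force: [1.3, -0.4, 1.3]
finger_gap: 0.3
```

Emit:
{"op": "apply_moves", "data": {"increments": [[-1,-50,0,0,0,0,0],[-1,-50,0,0,0,0,0],[-1,-50,0,0,0,0,0],[-1,-50,0,0,0,0,0],[-1,-50,0,0,0,0,0],[-1,-50,0,0,0,0,0],[-1,0,0,0,0,0,0]]}}

```text
t: 11.62
ee_pos: [582.6, -299.3, 231.3]
eef_rot: [[-0.255, -0.002, -0.967], [0.967, -0.003, -0.255], [-0.002, -1.0, 0.003]]
contact_force: [-0.1, -0.4, -0.4]
finger_gap: 0.5
```

Run:
```python
from h import *
import cv2
rep()
a=ctrl.get_image('scene')[150:275,210:370,::-1];cv2.imwrite('pics/s7.png',cv2.resize(a,None,fx=4.5,fy=4.5,interpolation=cv2.INTER_CUBIC))
a=ctrl.get_image('top')[215:307,300:475,::-1]; cv2.imwrite('pics/t7.png',cv2.resize(a,None,fx=4.5,fy=4.5,interpolation=cv2.INTER_CUBIC))
```

```text
t 11.62 tcp [ 582.59 -299.3   231.3 ] rack [-279.55   32.75] tip z 214.29659343827387 gap 0.5 F [-0.1  -0.39 -0.39] toolx deg 104.76304018732839 j [ 0.08  0.52  0.49  1.54 -0.26  1.15  2.45]
```

View pics/s7.png

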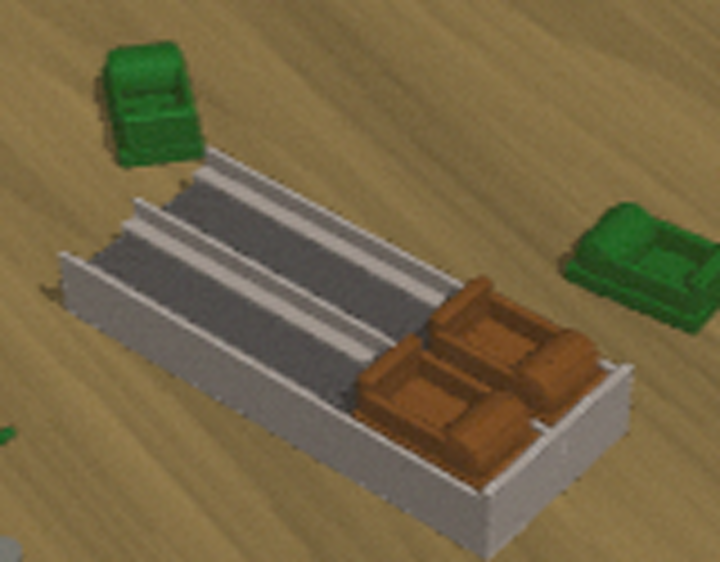

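View pics/t7.png

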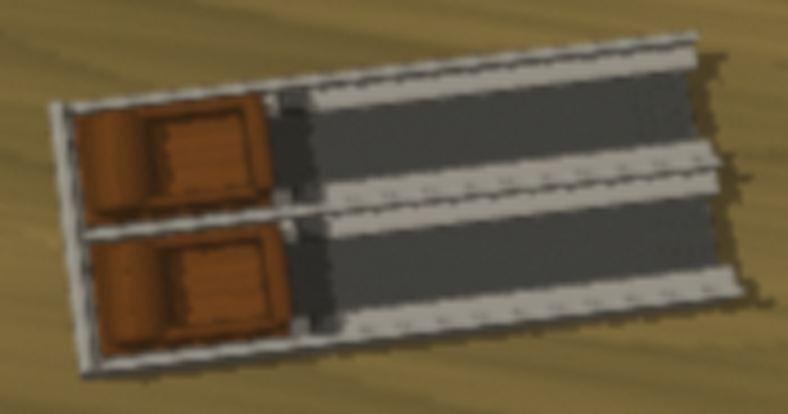

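The pictures show both clogs side by side against the stop wall. The teeth of the working lane stand clear behind the heel at (315,235) and (325,325) in the top view, and the arm is clear of the rack. I'm handing in.

```bash
python3 -c "
from h import *
for p in((91,240),(103,353)):print(rk(cast('top',*tz(*p),34)))
print(ctrl.job_done())"
```

```text
[133.69   1.61]
[134.2   52.11]
the job is handed in; nothing more can be done
None
```

The brown clog is put away in the working lane and the job is handed in at about 12 s of the 40 s; no verdict was reported.

With the fingers closed, I pressed the key about 13 mm down behind the heel. I kept it down while pushing the shoe past the teeth, then backed off about 5 mm and lifted straight up to let the key rise.

**Last checks:**
- **Shoe:** it looked flat in the top and scene views. Its toe was at rack x ≈ 134 mm, so its centre was near 92 mm, within 83 to 102.
- **Sideways position:** the toe corners at y ≈ 2 and 52 mm put the shoe's middle near y ≈ 27 mm, within 23 to 35. The 2 mm reading falls just outside the lane, so trust this only to a few millimetres.
- **Key:** the teeth showed behind the heel, just like the other clog's. I judged the key to be up from the picture only; I did not measure it.
- **Other things:** the other clog was where it had been, and the arm stayed clear of the can, mower and bench. The last close-ups did not cover those three. The wrist read about 0.5 N with the arm free of everything.

**Disagreement:** the two cameras placed the rack about 4 mm apart along the lane. I used the mean, and where the fingertips met the heel fitted it to within about 2 mm.

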